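# Level the sprung bench shelf and hold it

## Robot

A 6-joint arm with a two-finger parallel gripper is mounted at the origin on the work surface. World frame = base frame: x ahead of the robot, y to its left, z up, the work surface at z = 0. Lengths are in m, angles in degrees, forces in N, time in s.
With the tool pointing down it reaches from about 0.3 to 0.75 m from the base axis. Payload 8.5 kg.
Tool frame: the origin (TCP) lies midway between the tips of the shut fingers; the grasp point (between the pads) lies env.tcp_to_grasp behind it (env.tcp_to_grasp is the distance from the TCP to the grasp point, in m); z points along the fingers, y is the line along which they close (so a half turn about z gives the same grasp; the last joint's range is limited). The gripper opens to 85 mm and grips with 20 to 120 N. Pads are 22 mm wide; open, the fingers measure 114 mm over their backs; the gripper's body (76 mm by 85 mm) begins 54 mm behind the grasp point. The pads swing forward as they close: fully open they stand 13 mm farther back than shut.
Start: joints at [-89.399, 21.807, 74.336, -0, 83.858, -12.336], TCP at [0.123, -0.536, 0.2] pointing down, gripper open.
Joint ranges: [-178.18, 178.18], [-50.72, 133.34], [12.68, 142.11], [-81.47, 261.47], [9.98, 163.14], [-165.26, 165.26]. Speed limits (degrees/s): [136.94, 136.94, 180, 180, 180, 180].

## Interface

Orientations are given as a 3x3 rotation matrix whose columns are the frame's x, y, z axes.
In Python, from rig import observe, optics, job, env gives the robot as it stands. The module is installed in compiled form; this text tells all that it offers.
- The arm moves only by the shell command python3 -m jog 'ROWS' [FORCE]. ROWS is JSON, a list of rows, each a list of 7 numbers: the turn, a rotation vector about the tool's x, y, z in rad, then the shift along the tool's x, y, z in m, then the opening in per cent of the stroke, from 0 (shut) to 100 (fully open). A call has 1 to 10 rows; each row shifts and turns the commanded pose from where the row before left it, along the tool's axes as they then stand; what a row does not reach is not made up. A row lasts 1/8 s, in which the tool goes at most 62.5 mm and 10.7 degrees, less where a joint would pass 70% of its speed; a pose out of reach is approached as far as the arm can. A call is refused whole if a number of a shift passes 0.0625 or a number of a turn 0.188, either way. A call with a gripper value outside its range is refused whole. The fingers move at their own pace and stop on an object; FORCE is the grip in N (left out, the last holds). Time passes only in rows, so rows that do not move let the fingers close. It gives the time, the measured TCP pose, the force, the opening and the grip force at its end, in the units of the state.
- observe(): the state, without advancing time (a new reading comes with each control period).
- optics.get_image(name): name is "scene" or "side" or "wrist"; returns a dict with "pixels" (420x560x3 uint8, red, green, blue), "mtx" (3x3 intrinsics, pixels), "rvec" (rotation vector, rad) and "tvec" (3), from world to camera coordinates, as OpenCV has them. Camera axes: x right, y down, z forward; pixel columns grow to the right and rows downward; lengths in m; the calibration is good to about 2 mm. A picture is of the moment at which its call begins. There is no depth.
- job.close_job(): hands the job in; it is judged then, once.
The state is a dict: "time_s": time; "q": joint angles; "qvel": joint speeds; "joint_efforts": joint torques, N m; "position": TCP position; "tool_rot": TCP orientation; "ft_force": force on the tool from outside, world axes, zero at the start; "wrist_torque": the same for the moment, N m; "grip_width": finger opening in m; "gripper_force": force on a finger pad.
Only numpy, scipy, OpenCV 4.12 (cv2) and the standard library are available. Lean on these libraries where they do the work, as an engineer would, in place of code of your own. Each camera call takes 0.05 s, during which the arm holds its last target. There are 200 camera calls.

## Task

Lay the blue spirit level on its base, vial up, in the outline marked lengthwise on the hinged wooden shelf, and let go of it. Then take the orange knob of the levelling foot, push it down until the rubber foot bears firmly on its steel pad, and turn it, still pressed, until the bubble is centred between the two lines. Finish while still gripping the knob and pressing it down, with the bubble centred, and leave the other tools and the offcut where they are.

Things in the scene. Friction and masses are not known exactly. Their poses are not given: they have to be found in the camera images.
- level: Loose blue spirit level, a bar 180 long (its x), 24 wide (its y), 43 high (mm), about 0.25 kg, black end caps, a green vial 68 x 15 mm in its top face with a white bubble. Origin: centre of the underside; z up through the vial. At the start it lies on the bench to the robot's right, away from the shelf.
- bubble (a joint): Position (m) of the white bubble (18 mm long) along the level's own +x; 0 = centred between the two black lines 28 mm apart. It drifts to the HIGHER end, 9 mm per 0.01 rad of slope, stops at +-0.024 and takes about 1.5 s to come to rest. Its sign follows the level's x axis, so it depends on which way round the level was laid.
- shelf_base: Fixed plywood base 370 x 130 x 12 mm (x, y, z), origin at the centre of its underside on the bench; carries the hinged shelf. Its x axis points from the hinge end to the knob end, roughly to the robot's left. The hinge axis lies along its y, 160 mm from the origin towards -x, 45 mm above the bench (steel cheeks to 58 mm). A spring holds the shelf up off its foot.
- shelf_mark (a point): Point on the flat top of the shelf at the centre of the dark inlaid outline (190 x 40 mm) for the level, 110 mm from the hinge axis; x along the shelf from hinge to knob, y across it, z square to its top. The shelf is a board 320 x 106 x 18 mm, its top 54 mm above the bench when level.
- shelf (a joint): Slope of the shelf (rad): 0 is level, positive when the knob end is high. Unpressed, the spring holds it against its upper stop at +0.034 (knob 9 mm high). About 4 to 6 N down on the knob (up to 12 N when the grip resists the tilting) brings it down until the foot bears on the pad and it goes no lower; a push of 14 to 19 N presses it firmly.
- knob_grip (a point): Middle of the knob's orange bar, on the knob's axis, 160 mm from shelf_mark along the shelf. The bar is 50 long (this point's x), 16 wide (y) and 34 high, its top 17 mm above this point. It stands on a black disc 72 mm across, whose top face lies 17 mm below this point: fingers gripping the bar's flat sides can rest on it to push down. z is the knob's axis.
- foot_knob (a joint): Knob angle (rad), growing anticlockwise from above, -1.8 to 1.2; stays where left (0.12 N m). Anticlockwise draws the foot up and so lowers the pressed shelf and knob: 4 mm at the knob, about 13 mm of bubble, per rad. At the start the foot is out too far: the pressed shelf is high at the knob end and needs 0.5 to 1.6 rad anticlockwise. Level lies within 0.3 rad of 0; the bubble tells.
- foot: Screwed foot under the shelf on the knob's axis: a rubber sole 28 mm across and 6 mm thick, origin at the centre of the sole's underside. It gives a little (some tenths of a mm) under load.
- pad: Fixed steel pad, 48 mm across, under the foot on the base; origin at the centre of its top face, which lies 20 mm above the bench, give or take 0.8 mm.
- chisel: Bystander: chisel lying on the bench, 250 mm long over all (along its x, 125 mm each way), wooden handle 26 mm thick to -x. Not to be moved.
- offcut: Bystander: pale wood offcut 90 x 60 x 35 mm (x, y, z), origin under its centre. Not to be moved.
- gauge: Bystander: marking gauge, a dark block 55 x 30 x 60 mm with a pale beam 200 mm long along its x (from -80 to +120 mm), origin under the block's centre. Not to be moved.
- knob: Levelling-foot knob: orange bar on a black disc 72 mm across and 10 mm thick, on top of the shelf near its free end; origin at the centre of the disc's underside, 2 mm above the shelf. It stays at one height over the shelf as it turns.
Mind the look-alikes: they are no part of the job. There is more than one size of the level; the one meant has the size given above.

How it is judged:
By the outcome, as a careful person would: the job done as asked, in the order asked, and still so for the second after the job is handed in, while the arm keeps its last pose, push and grip.
It also fails if it takes over 61 s, if anything falls off the work surface, if the arm or the gripper's body presses on something with over 40 N, if the wrist force passes 120 N, or if a joint passes its speed limit or range.

## Working session

There is one attempt and no reset: what is moved stays moved. The work goes in short steps, Python scripts to look and compute and a shell command to move; the robot and the scene stay as the last step left them, time stands still between calls to the robot, and variables do not carry over. Pictures are saved under pics/ and viewed, at most 10 in all, crops included, and the job is handed in when it is done.

```bash
mkdir -p pics
cat > h.py <<'E'
import numpy as np, cv2
from rig import observe, optics, job, env
def snap(n,f,crop=None,s=1):
    d=optics.get_image(n); im=cv2.cvtColor(d["pixels"],cv2.COLOR_RGB2BGR)
    np.savez('pics/'+f+'.npz',**{k:np.array(d[k]) for k in d})
    if crop: x0,y0,x1,y1=crop; im=im[y0:y1,x0:x1]
    if s!=1: im=cv2.resize(im,None,fx=s,fy=s,interpolation=cv2.INTER_CUBIC)
    cv2.imwrite('pics/'+f+'.png',im); return d
def load(f): return dict(np.load('pics/'+f+'.npz'))
def ray(d,uv):
    R=cv2.Rodrigues(np.array(d["rvec"],float))[0]; t=np.array(d["tvec"],float).ravel()
    return -R.T@t, R.T@np.linalg.inv(d["mtx"])@np.array([uv[0],uv[1],1.])
def atz(d,uv,z):
    c,v=ray(d,uv); return c+v*(z-c[2])/v[2]
def proj(d,P):
    return cv2.projectPoints(np.array(P,float).reshape(-1,3),np.array(d["rvec"],float),np.array(d["tvec"],float),np.array(d["mtx"],float),None)[0].reshape(-1,2)
E
python3 - <<'E'
from h import *
ims=[snap(n,n+'0')["pixels"] for n in ("scene","side","wrist")]
for n in ("scene","side","wrist"):
    d=load(n+'0'); print(n,ray(d,(280,210)))
o=observe(); print(o["position"],o["tool_rot"],o["grip_width"],env.tcp_to_grasp,o["time_s"])
E
```

```text
scene (array([ 0.95352272, -0.35882268,  0.8654839 ]), array([-0.46375841,  0.3786057 , -0.80113513]))
side (array([0.25606002, 0.85266597, 0.58740244]), array([ 0.22021296, -0.8107736 , -0.54287226]))
wrist (array([ 0.20017716, -0.51840721,  0.37373209]), array([-0.30352065, -0.06796637, -0.95041761]))
[ 0.1231307  -0.53579493  0.19997703] [[ 9.74611027e-01  2.23904769e-01 -3.26338657e-05]
 [ 2.23904679e-01 -9.74610481e-01  1.05149934e-03]
 [ 2.03630410e-04 -1.03210973e-03 -9.99999447e-01]] 0.08524551665318973 0.0187 0.15
```

View pics/scene0.png

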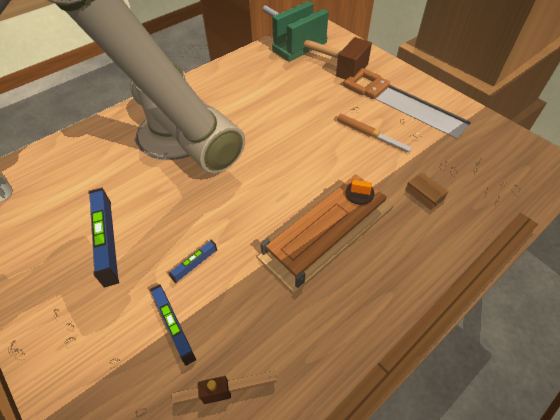

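View pics/wrist0.png

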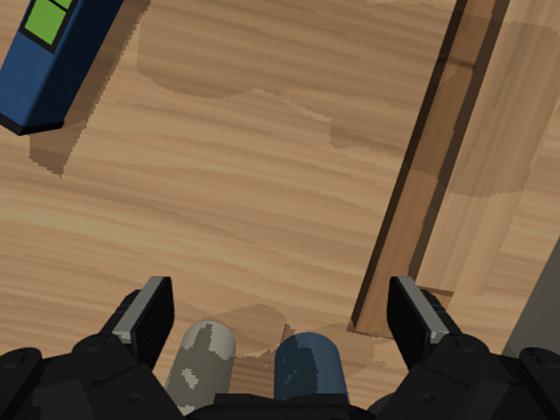

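Three blue levels are in the scene view: A (103,237), B (193,260) and C (173,323). The shelf has its outline at about (315,230) and the knob at (361,188). The gauge is at (213,388), and the chisel runs (340,120) to (408,150). I'll measure lengths to tell the levels apart and enlarge the crop.

Run:
```python
from h import *
d=load('scene0')
for n,a,b in (('A',(95,191),(107,283)),('B',(171,278),(213,243)),('C',(155,288),(190,360))):
    for z in (.03,.043,.06):
        p,q=atz(d,a,z),atz(d,b,z); print(n,z,p[:2].round(3),q[:2].round(3),round(np.linalg.norm(p-q),3))
im=cv2.cvtColor(d["pixels"],cv2.COLOR_RGB2BGR)
a=cv2.resize(im[180:380,80:230],None,fx=2.9,fy=2.9,interpolation=cv2.INTER_CUBIC)
b=cv2.resize(im[170:300,250:400],None,fx=2.4,fy=2.4,interpolation=cv2.INTER_CUBIC)
o=np.zeros((580,800,3),np.uint8); o[:a.shape[0],:435]=a[:580,:435]; o[:b.shape[0],438:438+360]=b[:,:360]
cv2.imwrite('pics/crop1.png',o)
```

```text
A 0.03 [ 0.094 -0.3  ] [ 0.369 -0.398] 0.292
A 0.043 [ 0.107 -0.3  ] [ 0.378 -0.397] 0.288
A 0.06 [ 0.125 -0.302] [ 0.39  -0.396] 0.282
B 0.03 [ 0.454 -0.28 ] [ 0.439 -0.153] 0.128
B 0.043 [ 0.462 -0.282] [ 0.447 -0.156] 0.126
B 0.06 [ 0.472 -0.283] [ 0.458 -0.16 ] 0.124
C 0.03 [ 0.452 -0.321] [ 0.64  -0.348] 0.189
C 0.043 [ 0.46  -0.322] [ 0.645 -0.348] 0.186
C 0.06 [ 0.47  -0.322] [ 0.651 -0.348] 0.182
```

View pics/crop1.png

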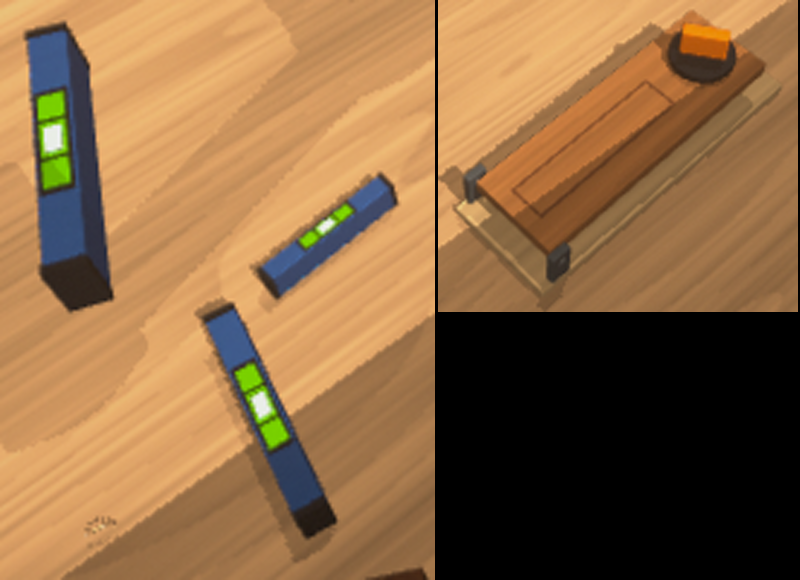

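Measured lengths are A about 0.285, B about 0.125 and C about 0.185 m. So C, at (170,320) with its vial to scale, is the 180 mm level. The crop shows it upright with the vial up. Next I'll get its pose from the vial and the shelf's from the outline.

```bash
cat >> h.py <<'E'
def vial(d,z,box):
    x0,y0,x1,y1=box; p=d["pixels"].astype(int)
    m=np.zeros(p.shape[:2],bool)
    g=(p[...,1]>p[...,2]+60)&(p[...,1]>p[...,0]+30)
    m[y0:y1,x0:x1]=g[y0:y1,x0:x1]
    ys,xs=np.nonzero(m); pts=np.array([atz(d,(x,y),z)[:2] for x,y in zip(xs,ys)])
    r=cv2.minAreaRect((pts*1000).astype(np.float32)); return r,cv2.boxPoints(r)/1000,len(xs)
E
python3 - <<'E'
from h import *
d=load('scene0')
r,b,n=vial(d,.043,(150,285,195,360)); print(r,n)
M=[atz(d,p,z) for p,z in (((282.1,248.3),.0545),((337.1,204.6),.061),((347.5,212.9),.061),((292.5,259.6),.0545))]
M=np.array(M); print(M.round(4)); c=M.mean(0); ax=(M[1]+M[2]-M[0]-M[3])/2
print('mark',c.round(4),np.linalg.norm(ax),np.linalg.norm(M[0]-M[3]),np.degrees(np.arctan2(ax[1],ax[0])))
p=d["pixels"].astype(int); o=(p[...,0]>200)&(p[...,1]>80)&(p[...,1]<150)&(p[...,2]<60); o[:150]=0;o[230:]=0;o[:,:330]=0;o[:,400:]=0
ys,xs=np.nonzero(o); print('knob px',xs.mean(),ys.mean(),len(xs),'pred',proj(d,[c+ax/np.linalg.norm(ax)*.16+[0,0,.034]]), atz(d,(xs.mean(),ys.mean()),.105))
E
```

```text
((544.7096557617188, -334.6104431152344), (15.978662490844727, 69.00074005126953), 81.25060272216797) 199
[[ 0.573  -0.0446  0.0545]
 [ 0.5693  0.1413  0.061 ]
 [ 0.6046  0.1422  0.061 ]
 [ 0.6118 -0.0462  0.0545]]
mark [0.5897 0.0482 0.0577] 0.187327058656526 0.03881285112807458 91.65777660286686
knob px 361.58878504672896 183.15887850467288 107 pred [[361.89478974 185.63787653]] [0.58275775 0.20773106 0.105     ]
```

The vial measures 69 x 16 mm and the outline 187 x 39 mm, and the predicted knob position lands 2.5 px from the orange blob, so the measurements agree. Now I'll move over level C.

```bash
cat >> h.py <<'E'
def plan(tgt,yaw=None):
    o=observe(); R=np.array(o["tool_rot"]); dp=R.T@(np.array(tgt)-o["position"])
    y=np.degrees(np.arctan2(R[1,0],R[0,0])); 
    z=R.T@np.array([0,0,-1.]); tilt=np.cross([0,0,1],z)
    print('shift(tool)',dp.round(4),'yaw',round(y,2),'turn z',None if yaw is None else round(-np.radians(yaw-y),4),'tilt',tilt.round(4),'q6',np.round(o["q"][5],1),'F',np.round(o["ft_force"],2),'t',round(o["time_s"],2))
E
python3 -m jog '[[0,0,0,0.057,-0.0127,0,100],[0,0,0,0.057,-0.0127,0,100],[0,0,0,0.057,-0.0127,0,100],[0,0,0,0.057,-0.0127,0,100],[0,0,0,0.057,-0.0127,0,100],[0,0,0,0.057,-0.0127,0,100],[0,0,0,0.057,-0.0127,0,100],[0,0,0,0.057,-0.0127,0,100],[0,0,0.186,0,0,0,100],[0,0,0.186,0,0,0,100]]'
python3 -m jog '[[0,0,0,0,0,0,100],[0,0,0,0,0,0,100]]'
python3 - <<'E'
from h import *
d=snap('wrist','wrist1')
r,b,n=vial(d,.043,(0,0,560,420)); print(r,n)
print(np.ptp(b,axis=0)); plan((.5447,-.3346,.2),-8.75)
E
```

```text
time_s: 1.4
position: [0.5454, -0.3342, 0.1997]
tool_rot: [[0.989, -0.15, -0.001], [-0.15, -0.989, 0.001], [-0.001, -0.001, -1.0]]
ft_force: [-0.2, 0.1, -0.2]
grip_width: 0.0856
gripper_force: 0.0
time_s: 1.65
position: [0.5447, -0.335, 0.2003]
tool_rot: [[0.99, -0.142, -0.0], [-0.142, -0.99, 0.0], [-0.0, -0.0, -1.0]]
ft_force: [-0.1, 0.1, 0.9]
grip_width: 0.0854
gripper_force: 0.0
((499.757080078125, -289.9635009765625), (50.288822174072266, 192.1620330810547), 46.64311218261719) 1217
[0.17424464 0.16849157]
shift(tool) [-0.     -0.0004  0.0004] yaw -8.22 turn z 0.0092 tilt [-0.0001  0.0001  0.    ] q6 56.0 F [-0.48 -0.12 -0.33] t 1.7
```

View pics/wrist1.png

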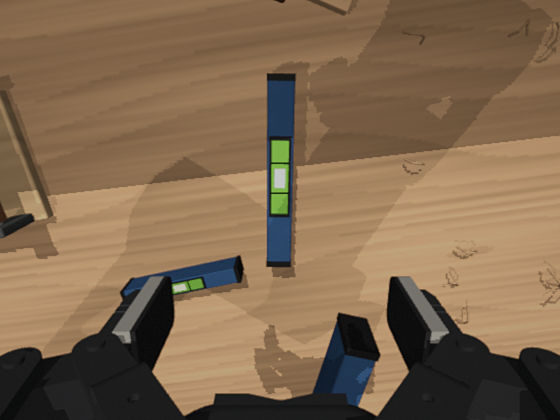

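The 180 mm level lies at (280,177), midway between the fingers and parallel to them. The small level (190,280) and the large one (350,340) are clear of the finger descent. I'll refine the pose.

Run:
```python
from h import *
d=load('wrist1')
r,b,n=vial(d,.043,(262,130,300,225)); print(r,n)
```

```text
((546.4536743164062, -334.3995666503906), (15.618264198303223, 68.52323913574219), 81.38916015625) 1014
```

```bash
python3 -m jog '[[0,0,0.007,0.0015,-0.0003,0.05,100],[0,0,0,0,0,0.05,100],[0,0,0,0,0,0.05,100],[0,0,0,0,0,0.036,100],[0,0,0,0,0,0,100],[0,0,0,0,0,0,0],[0,0,0,0,0,0,0],[0,0,0,0,0,0,0],[0,0,0,0,0,0,0],[0,0,0,0,0,0,0]]' 40
python3 -m jog '[[0,0,0,0,0,0,0],[0,0,0,0,0,0,0],[0,0,0,0,0,0,0]]'
```

```text
time_s: 2.95
position: [0.5464, -0.3349, 0.0146]
tool_rot: [[0.988, -0.153, 0.0], [-0.153, -0.988, -0.0], [0.0, 0.0, -1.0]]
ft_force: [-0.3, 0.1, 0.1]
grip_width: 0.0003
gripper_force: 0.0
time_s: 3.32
position: [0.5463, -0.3348, 0.0144]
tool_rot: [[0.988, -0.153, -0.0], [-0.153, -0.988, 0.0], [-0.0, -0.0, -1.0]]
ft_force: [1.0, 0.8, 0.2]
grip_width: 0.0002
gripper_force: 0.0
```

The fingers shut on nothing, so I'll look before moving.

Run:
```python
from h import *
a=snap('wrist','wrist2')["pixels"]; b=snap('scene','scene2')["pixels"]
o=np.hstack([cv2.resize(a,(400,300)),cv2.resize(b[210:405,100:360],(400,300))])
cv2.imwrite('pics/v2.png',o[...,::-1])
```

```text
(no output)
```

View pics/v2.png

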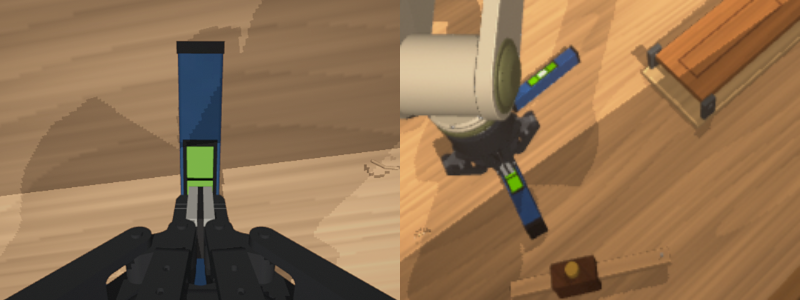

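```bash
python3 - <<'E'
from h import *
for n in('wrist2','scene2'):
    d=load(n)
    a=np.radians(-8.6); u=np.array([np.cos(a),np.sin(a),0]); c=np.array([.5464,-.3344,.043])
    print(n,'tcp',proj(d,[[.5463,-.3348,.0144],[.5463,-.3348,.033]]).round(), 'vial far/near, level far end',proj(d,[c+.034*u,c-.034*u,c+.09*u,c-.09*u]).round())
    print(ray(d,(280,210))[0])
o=observe(); print(o["position"],o["q"],o["grip_width"],o["gripper_force"])
E
python3 - <<'E'
import cv2
a=cv2.imread('pics/wrist2.png')[180:400,180:380]; b=cv2.imread('pics/scene2.png')[270:370,120:220]
import numpy as np
cv2.imwrite('pics/v3.png',np.hstack([cv2.resize(a,(400,440)),cv2.resize(b,(400,440))]))
E
```

```text
wrist2 tcp [[280. 251.]
 [280. 268.]] vial far/near, level far end [[279. 204.]
 [280. 343.]
 [278.  58.]
 [280. 435.]]
[ 0.62446233 -0.34689648  0.18821724]
scene2 tcp [[173. 325.]
 [171. 322.]] vial far/near, level far end [[176. 333.]
 [164. 307.]
 [187. 356.]
 [155. 287.]]
[ 0.95352272 -0.35882268  0.8654839 ]
[ 0.54634373 -0.33481968  0.01440452] [-4.20680985e+01  4.06322395e+01  7.29832107e+01  9.88990383e-04
  6.63864582e+01  5.67093661e+01] -0.00025315668843403513 0.0
```

View pics/v3.png

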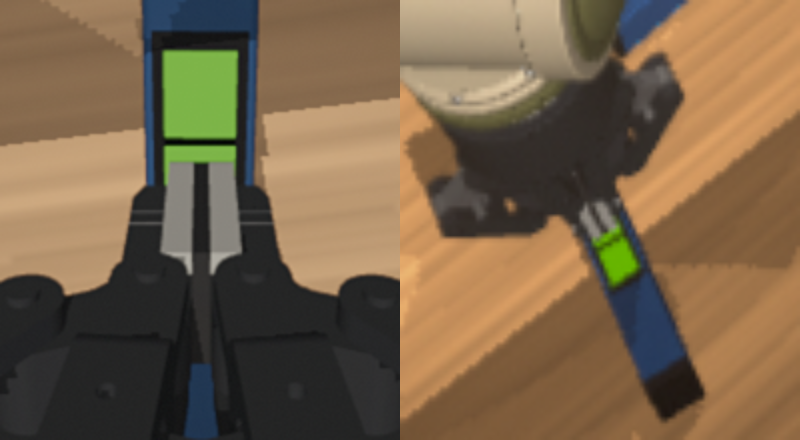

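```bash
python3 - <<'E'
from h import *
d=load('wrist1'); 
R=np.array(observe()["tool_rot"]); a=np.radians(-8.22); X=np.array([np.cos(a),np.sin(a),0]); Y=np.array([np.sin(a),-np.cos(a),0]); p=np.array([.5447,-.335,.2003])
for h in (0,.013,.02,.03,.04,.05): print(h,proj(d,[p+.011*X+.0426*Y+[0,0,h],p-.011*X+.0426*Y+[0,0,h],p+.011*X-.0426*Y+[0,0,h]]).round().tolist())
d=load('side0'); print('side',proj(d,[[.5464,-.3344,.043],[.5463,-.3348,.0144]]))
E
python3 - <<'E'
import sys; sys.path.insert(0,'.')
from h import *
d=snap('side','side2'); u,v=proj(d,[[.5463,-.3348,.0144]])[0]; print(u,v)
x,y=int(np.clip(u,60,499)),int(np.clip(v,50,369))
cv2.imwrite('pics/v4.png',cv2.resize(cv2.cvtColor(d["pixels"],cv2.COLOR_RGB2BGR)[y-50:y+50,x-60:x+60],None,fx=5,fy=5,interpolation=cv2.INTER_CUBIC))
E
```

```text
0 [[365.0, 231.0], [362.0, 270.0], [196.0, 231.0]]
0.013 [[371.0, 241.0], [368.0, 283.0], [190.0, 241.0]]
0.02 [[375.0, 247.0], [371.0, 290.0], [186.0, 247.0]]
0.03 [[380.0, 257.0], [376.0, 302.0], [181.0, 256.0]]
0.04 [[387.0, 267.0], [382.0, 315.0], [174.0, 267.0]]
0.05 [[394.0, 280.0], [389.0, 330.0], [167.0, 279.0]]
side [[289.90076525 149.4478868 ]
 [289.75791233 157.08260627]]
289.7579123270663 157.08260626917064
```

View pics/v4.png

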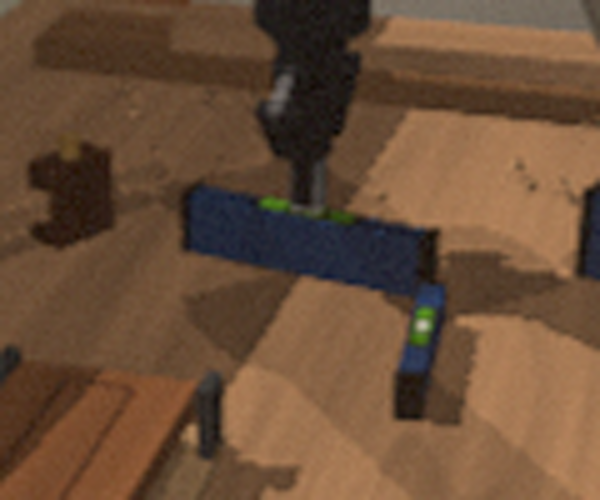

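The side view shows the shut fingertips at crop (308,210), standing at the level's top face rather than inside it. The wrist view agrees, with the open tips imaging about 35 mm above where the reported TCP would put them. So the true tips lie about 30 to 35 mm short of the reported TCP. The level hasn't moved. I'll open, go 28 mm deeper and regrip.

```bash
python3 -m jog '[[0,0,0,0,0,-0.01,100],[0,0,0,0,0,0,100],[0,0,0,0,0,0,100],[0,0,0,0,0,0,100],[0,0,0,0,0,0,100],[0,0,0,0,0,0,100]]' 40
python3 -m jog '[[0,0,0,0,0,0.012,100],[0,0,0,0,0,0.013,100],[0,0,0,0,0,0.013,100],[0,0,0,0,0,0,0],[0,0,0,0,0,0,0],[0,0,0,0,0,0,0],[0,0,0,0,0,0,0],[0,0,0,0,0,0,0],[0,0,0,0,0,0,0]]'
```

```text
time_s: 4.22
position: [0.5463, -0.3348, 0.0243]
tool_rot: [[0.988, -0.153, -0.0], [-0.153, -0.988, 0.0], [-0.0, -0.0, -1.0]]
ft_force: [0.6, 0.1, -0.1]
grip_width: 0.0857
gripper_force: 0.0
time_s: 5.35
position: [0.5466, -0.3349, -0.013]
tool_rot: [[0.988, -0.152, 0.001], [-0.152, -0.988, -0.0], [0.001, 0.0, -1.0]]
ft_force: [-0.3, 2.1, 6.0]
grip_width: 0.0231
gripper_force: 40.6
```

```bash
python3 -m jog '[[0,0,0,0,0,-0.02,0],[0,0,0,0,0,-0.045,0],[0,0,0,0,0,-0.045,0],[0,0,0,0,0,-0.045,0],[0,0,0,-0.0023,-0.055,0,0],[0,0,0,-0.0023,-0.055,0,0],[0,0,0,-0.0023,-0.055,0,0],[0,0,0,-0.0023,-0.055,0,0],[0,0,0,-0.0023,-0.055,0,0],[0,0,0,-0.0023,-0.055,0,0]]'
python3 -m jog '[[0,0,0,-0.0023,-0.055,0,0],[0,0,-0.175,0,0,0,0],[0,0,-0.175,0,0,0,0],[0,0,-0.175,0,0,0,0],[0,0,-0.175,0,0,0,0],[0,0,-0.175,0,0,0,0],[0,0,-0.175,0,0,0,0],[0,0,-0.175,0,0,0,0],[0,0,-0.175,0,0,0,0],[0,0,-0.175,0,0,0,0]]'
python3 -m jog '[[0,0,0,0,0,0,0],[0,0,0,0,0,0,0]]'
python3 - <<'E'
from h import *
a=snap('scene','scene3')["pixels"]; b=snap('wrist','wrist3')["pixels"]
o=np.hstack([cv2.resize(b,(440,330)),cv2.resize(a[100:300,220:430],(347,330))])
cv2.imwrite('pics/v5.png',o[...,::-1]); plan((.5897,.0482,.14),91.66)
E
```

```text
time_s: 6.6
position: [0.5826, -0.0049, 0.1406]
tool_rot: [[0.988, -0.153, -0.002], [-0.153, -0.988, 0.0], [-0.002, 0.0, -1.0]]
ft_force: [0.6, -0.7, -4.0]
grip_width: 0.023
gripper_force: 40.1
time_s: 7.85
position: [0.5887, 0.0481, 0.1405]
tool_rot: [[0.143, 0.99, -0.002], [0.99, -0.143, 0.0], [-0.0, -0.002, -1.0]]
ft_force: [0.5, -0.2, -3.4]
grip_width: 0.0233
gripper_force: 40.5
time_s: 8.1
position: [0.589, 0.0481, 0.141]
tool_rot: [[0.152, 0.988, -0.001], [0.988, -0.152, 0.0], [-0.0, -0.001, -1.0]]
ft_force: [-0.6, 0.4, -3.0]
grip_width: 0.0234
gripper_force: 40.4
shift(tool) [0.0002 0.0006 0.0012] yaw 81.34 turn z -0.1802 tilt [-0.0004  0.0001  0.    ] q6 1.9 F [ 0.58 -0.36 -3.44] t 8.2
```

View pics/v5.png

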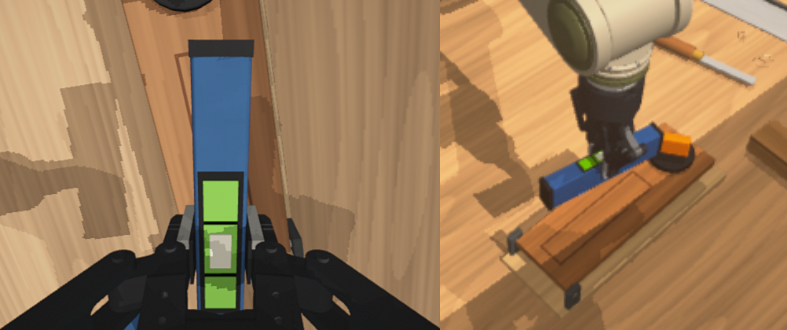

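The wrist view shows the level held with its vial between the pads, above the shelf, and it still needs about 10° of turn. I'll turn, tilt by the shelf's 0.034 slope and lower. Then I'll check the predicted outline against both cameras.

```bash
python3 -m jog '[[0,0,-0.18,0,0,0,0],[0,0.034,0,0,0,0,0],[0,0,0,0,0,0.03,0],[0,0,0,0,0,0.03,0],[0,0,0,0,0,0,0],[0,0,0,0,0,0,0]]'
python3 - <<'E'
from h import *
M=np.array([[.573,-.0446,.0545],[.5693,.1413,.061],[.6046,.1422,.061],[.6118,-.0462,.0545]]); c=M.mean(0)
a=np.radians(91.66); u=np.array([np.cos(a),np.sin(a),.034]); v=np.array([-np.sin(a),np.cos(a),0])
Q=[c+sx*.095*u+sy*.02*v for sx,sy in((-1,1),(1,1),(1,-1),(-1,-1))]
o=[]
for n,box in (('wrist','r'),('scene','s')):
    d=snap(n,n+'4'); im=cv2.cvtColor(d["pixels"],cv2.COLOR_RGB2BGR)
    im=cv2.resize(im,None,fx=3,fy=3,interpolation=cv2.INTER_CUBIC)
    cv2.polylines(im,[np.round(proj(d,Q)*3+1).astype(int)],True,(255,255,0),1)
    P=proj(d,Q)*3; print(n,(P/3).round(1).tolist())
    if n=='wrist': o.append(cv2.resize(im,(467,350)))
    else: o.append(cv2.resize(im[480:840,750:1140],(330,350)))
cv2.imwrite('pics/v6.png',np.hstack(o)); plan((.5897,.0482,.08),91.66)
E
```

```text
time_s: 8.95
position: [0.5898, 0.0499, 0.0827]
tool_rot: [[-0.029, 1.0, 0.001], [0.999, 0.029, 0.034], [0.034, 0.002, -0.999]]
ft_force: [-0.0, -0.2, -4.1]
grip_width: 0.023
gripper_force: 40.4
wrist [[248.2, 370.3], [238.2, 59.6], [318.1, 59.6], [309.0, 370.1]]
scene [[281.0, 248.8], [336.8, 203.8], [348.6, 213.2], [292.7, 259.8]]
shift(tool) [-0.0018 -0.0003  0.0029] yaw 91.71 turn z 0.0009 tilt [ 0.0026 -0.0338  0.    ] q6 -10.0 F [-0.61  0.83 -2.91] t 9.05
```

View pics/v6.png

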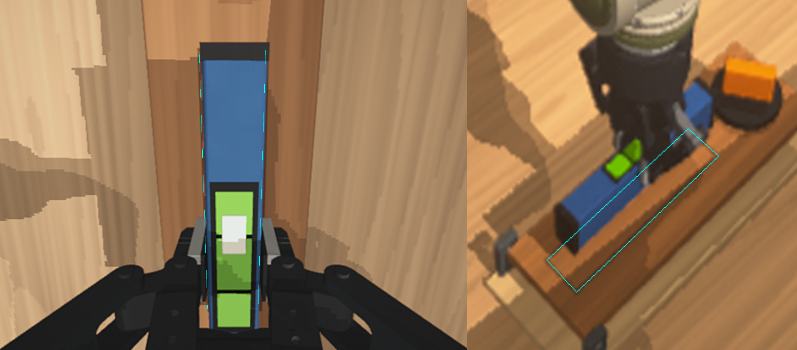

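In the wrist view the level (v6 column 234) sits midway between the shelf edges at 148 and 322 and runs parallel to them, and the outline prediction agrees. I'll correct 1.8 mm along the shelf, lower to contact and release.

```bash
python3 -m jog '[[0,0,0,-0.0018,0,0.015,0],[0,0,0,0,0,0.014,0],[0,0,0,0,0,0.004,0],[0,0,0,0,0,0.002,0],[0,0,0,0,0,0,0],[0,0,0,0,0,0,0]]'
python3 -m jog '[[0,0,0,0,0,0.002,0],[0,0,0,0,0,0,0],[0,0,0,0,0,0,0]]'
```

```text
time_s: 9.8
position: [0.5893, 0.0495, 0.0468]
tool_rot: [[-0.031, 1.0, -0.0], [0.999, 0.031, 0.034], [0.034, 0.001, -0.999]]
ft_force: [0.8, 0.3, -3.2]
grip_width: 0.0235
gripper_force: 40.5
time_s: 10.18
position: [0.5894, 0.0496, 0.0448]
tool_rot: [[-0.031, 1.0, -0.0], [0.999, 0.031, 0.034], [0.034, 0.001, -0.999]]
ft_force: [-1.2, 0.0, 1.6]
grip_width: 0.0232
gripper_force: 41.1
```

```bash
python3 -m jog '[[0,0,0,0,0,0,100],[0,0,0,0,0,0,100],[0,0,0,0,0,0,100],[0,0,0,0,0,0,100],[0,0,0,0,0,-0.03,100],[0,0,0,0,0,-0.06,100],[0,0,0,0,0,-0.06,100],[0,-0.034,0,0,0,0,100],[0,0,0,0,0,0,100],[0,0,0,0,0,0,100]]'
python3 - <<'E'
from h import *
M=np.array([[.573,-.0446,.0545],[.5693,.1413,.061],[.6046,.1422,.061],[.6118,-.0462,.0545]]); c=M.mean(0)
d=snap('wrist','wrist5')
r,b,n=vial(d,.1007,(200,100,360,300)); print(r,n)
p=d["pixels"].astype(int); o=(p[...,0]>170)&(p[...,1]>60)&(p[...,1]<p[...,0]*.65)&(p[...,2]<50)
n,l,s,ce=cv2.connectedComponentsWithStats(o.astype(np.uint8)); k=1+np.argsort(-s[1:,4])[:4]; print(s[k],ce[k])
plan((.585,.208,.2))
cv2.imwrite('pics/wrist5.png',cv2.resize(cv2.cvtColor(d["pixels"],cv2.COLOR_RGB2BGR),(784,588),interpolation=cv2.INTER_CUBIC))
E
```

```text
time_s: 11.42
position: [0.5887, 0.0447, 0.1927]
tool_rot: [[-0.031, 1.0, -0.003], [1.0, 0.031, 0.001], [0.001, -0.003, -1.0]]
ft_force: [-1.0, 0.3, 0.2]
grip_width: 0.0853
gripper_force: 0.0
((590.1441040039062, 46.49970626831055), (15.640729904174805, 68.52191925048828), 1.359572410583496) 1462
[] []
shift(tool) [ 0.1635  0.0012 -0.007 ] yaw 91.77 turn z None tilt [-0.0028 -0.0008  0.    ] q6 -8.9 F [ 0.15 -0.93 -0.18] t 11.47
```

View pics/wrist5.png

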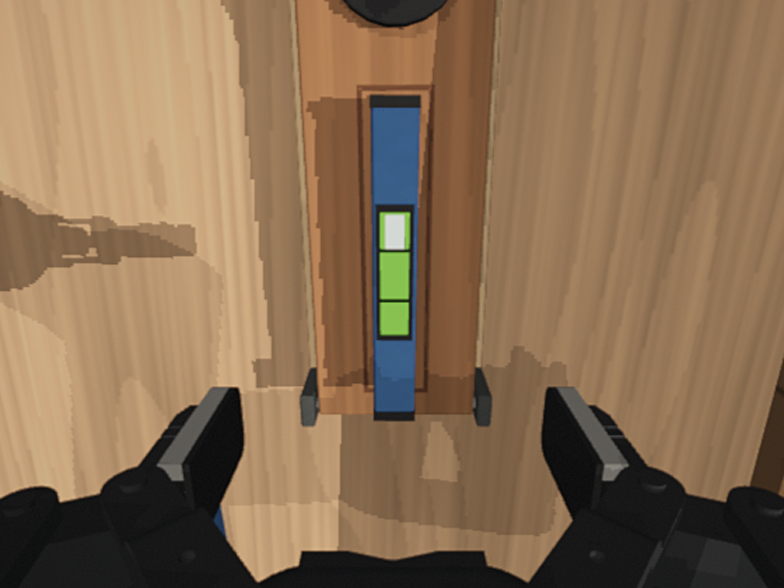

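The level now stands inside the dark outline, with the bubble at its knob end, white at (395,230). The knob disc is at the top edge (398,5). I've used all 10 views, so from here I work numerically. Next I go over the knob.

```bash
python3 -m jog '[[0,0,0,0.055,0.0004,0,100],[0,0,0,0.055,0.0004,0,100],[0,0,0,0.0535,0.0004,0,100],[0,0,0,0,0,0,100],[0,0,0,0,0,0,100]]'
python3 - <<'E'
from h import *
d=load('wrist5')
M=np.array([atz(d,(x/1.4,y/1.4),z) for x,y,z in((358,87,.061),(432,87,.061),(365,390,.0545),(428,390,.0545))]); print('mark',M.mean(0),M.round(4).tolist())
d=snap('wrist','wrist6'); h=cv2.cvtColor(d["pixels"],cv2.COLOR_RGB2HSV)
o=((h[...,0]>9)&(h[...,0]<20)&(h[...,1]>225)&(h[...,2]>120)).astype(np.uint8)
n,l,s,ce=cv2.connectedComponentsWithStats(o); k=1+np.argsort(-s[1:,4])[:4]; print(s[k].tolist(),ce[k])
i=k[0]; ys,xs=np.nonzero(l==i); print(d["pixels"][ys,xs].mean(0), np.unique(d["pixels"][ys,xs]//30,axis=0,return_counts=True))
for z in (.109,): 
    P=np.array([atz(d,(x,y),z)[:2] for x,y in zip(xs,ys)]); r=cv2.minAreaRect((P*1000).astype(np.float32)); print(z,r)
plan((.585,.208,.2))
E
```

```text
time_s: 12.1
position: [0.5853, 0.2075, 0.1935]
tool_rot: [[-0.031, 1.0, -0.001], [1.0, 0.031, -0.0], [-0.0, -0.001, -1.0]]
ft_force: [-0.4, -0.2, 0.6]
grip_width: 0.0851
gripper_force: 0.0
mark [0.59128566 0.04783513 0.05775   ] [[0.5673, 0.1423, 0.061], [0.608, 0.1435, 0.061], [0.5737, -0.0479, 0.0545], [0.6162, -0.0466, 0.0545]]
[] []Traceback (most recent call last):
  File "<stdin>", line 7, in <module>
IndexError: index 0 is out of bounds for axis 0 with size 0
```

Run:
```python
from h import *
d=load('wrist6'); print(proj(d,[[.584,.208,.109]]))
h=cv2.cvtColor(d["pixels"],cv2.COLOR_RGB2HSV)
u,v=proj(d,[[.584,.208,.109]])[0].astype(int)
print(d["pixels"][v,u-80:u+81:10].tolist()); print(d["pixels"][v-80:v+81:10,u].tolist())
```

```text
[[277.45114015 201.07135564]]
[[152, 121, 88], [154, 122, 90], [176, 148, 110], [127, 87, 57], [133, 90, 59], [22, 24, 24], [127, 69, 34], [205, 125, 66], [205, 143, 73], [204, 142, 72], [206, 141, 73], [30, 31, 30], [36, 36, 34], [121, 83, 53], [116, 79, 51], [147, 117, 85], [145, 114, 83]]
[[161, 135, 99], [84, 56, 34], [174, 123, 81], [38, 37, 36], [37, 35, 36], [25, 23, 24], [73, 41, 25], [129, 69, 33], [205, 143, 73], [205, 140, 71], [29, 28, 28], [169, 118, 78], [165, 115, 76], [164, 115, 76], [11, 12, 13], [15, 15, 15], [15, 15, 14]]
```

```bash
cat >> h.py <<'E'
def bar(d,z):
    p=d["pixels"].astype(float); sat=1-p.min(2)/np.maximum(p.max(2),1)
    o=((p[...,0]>175)&(sat>.6)).astype(np.uint8); o[:110]=0;o[300:]=0;o[:,:180]=0;o[:,380:]=0
    n,l,s,ce=cv2.connectedComponentsWithStats(o); i=1+np.argmax(s[1:,4]); ys,xs=np.nonzero(l==i)
    P=np.array([atz(d,(x,y),z)[:2] for x,y in zip(xs,ys)]); return s[i],cv2.minAreaRect((P*1000).astype(np.float32))
E
python3 - <<'E'
from h import *
d=load('wrist6'); print(bar(d,.109))
p=d["pixels"].astype(float); sat=1-p.min(2)/np.maximum(p.max(2),1)
for y in range(150,250,5): print(y,''.join('#' if (sat[y,x]>.6 and p[y,x,0]>175) else ('s' if sat[y,x]>.6 else ('k' if p[y,x].max()<50 else '.')) for x in range(190,370,3)))
E
```

```text
(array([ 249,  178,   63,   49, 1277], dtype=int32), ((585.8248901367188, 206.80426025390625), (48.88629150390625, 14.837782859802246), 35.16201400756836))
150 ........................kkkkkkkkkkkkk.......................
155 .....................kkkkkkkkkkkkkkkkkk.....................
160 ....................kkkkkkkkkkkkkkkkkkkkk...................
165 ..................kkkkkkkkkkkkkkkkkkkkkkkk..................
170 .................kkkkkkkkkkkkkkkkkkssskkkkk.................
175 .................kkkkkkkkkkkkkkk.sssssskkkkk................
180 ................kkkkkkkkkkkkkkssssss###skkkk................
185 ................kkkkkkkkkkksssssss######skkk................
190 ................kkkkkkkkkssssss##########kkkk...............
195 ................kkkkkkssssss#############kkk................
200 .................kkkssssss############skkkkk................
205 .................kkksss############skkkkkkk.................
210 ..................k.#############kkkkkkkkk..................
215 ....................##########skkkkkkkkkk...................
220 .....................######skkkkkkkkkkk.....................
225 ......................###kkkkkkkkkkk........................
230 ............................................................
235 ............................................................
240 ............................................................
245 ............................................................
```

The bar's top measures 48.9 x 14.8 mm at (0.586, 0.207), long axis at 35° yaw, which agrees with the outline centre plus 160 mm. I'll turn to it, descend and grip.

```bash
python3 -m jog '[[0,0,0.165,0,0,0,100],[0,0,0.165,0,0,0,100],[0,0,0.165,0,0,0,100],[0,0,0.165,0,0,0,100],[0,0,0.165,0,0,0,100],[0,0,0.163,0,0,0,100],[0,0,0,0,0,0.06,100],[0,0,0,0,0,0.05,100],[0,0,0,0,0,0,100],[0,0,0,0,0,0,100]]' 40
python3 - <<'E'
from h import *
d=snap('wrist','wrist7'); print(bar(d,.109)); plan((.5858,.2070,.052),35.16)
E
```

```text
time_s: 13.4
position: [0.5868, 0.2074, 0.0865]
tool_rot: [[0.818, 0.575, 0.003], [0.575, -0.818, 0.001], [0.003, 0.001, -1.0]]
ft_force: [1.0, -0.4, 1.3]
grip_width: 0.085
gripper_force: 0.0
(array([ 263,  203,   34,   97, 3037], dtype=int32), ((594.1117553710938, 212.52874755859375), (46.92685317993164, 14.747170448303223), 35.856998443603516))
shift(tool) [-0.0014 -0.0002  0.035 ] yaw 35.12 turn z -0.0006 tilt [ 0.0019 -0.0039  0.    ] q6 63.5 F [ 0.15 -0.48  0.27] t 13.45
```

```bash
python3 -m jog '[[0,0,0,-0.0014,0,0.017,100],[0,0,0,0,0,0.017,100],[0,0,0,0,0,0,100],[0,0,0,0,0,0,0],[0,0,0,0,0,0,0],[0,0,0,0,0,0,0],[0,0,0,0,0,0,0],[0,0,0,0,0,0,0],[0,0,0,0,0,0,0]]' 40
python3 -m jog '[[0,0,0,0,0,0.002,0],[0,0,0,0,0,0,0]]'
```

```text
time_s: 14.58
position: [0.5847, 0.2069, 0.0505]
tool_rot: [[0.818, 0.576, 0.001], [0.576, -0.818, -0.0], [0.001, 0.0, -1.0]]
ft_force: [3.1, -3.2, 0.5]
grip_width: 0.0153
gripper_force: 43.9
time_s: 14.82
position: [0.5846, 0.2072, 0.0484]
tool_rot: [[0.817, 0.576, 0.001], [0.576, -0.817, 0.0], [0.001, 0.0, -1.0]]
ft_force: [3.6, -2.8, 1.4]
grip_width: 0.0159
gripper_force: 42.3
```

```bash
python3 -m jog '[[0,0,0,0,0,0.002,0],[0,0,0,0,0,0.001,0],[0,0,0,0,0,0.001,0],[0,0,0,0,0,0,0]]'
python3 -m jog '[[0,0,0,0,0,0.001,0],[0,0,0,0,0,0.001,0],[0,0,0,0,0,0,0],[0,0,0,0,0,0,0]]'
cat >> h.py <<'E'
def bubble(n,f,dbg=False):
    d=snap(n,f); a=np.radians(91.7); u=np.array([np.cos(a),np.sin(a)]); c=np.array([.5901,.0465]); z=.0985
    P=[[*(c+s*.045*u+t*.012*np.array([-u[1],u[0]])),z] for s in(-1,1) for t in(-1,1)]
    q=proj(d,P); x0,y0=np.floor(q.min(0)).astype(int); x1,y1=np.ceil(q.max(0)).astype(int)
    G=[];W=[];K=[]
    for y in range(max(y0,0),min(y1,419)+1):
        for x in range(max(x0,0),min(x1,559)+1):
            r,g,b=d["pixels"][y,x].astype(int); w=atz(d,(x,y),z)[:2]-c; s=w@u; t=w[1]*u[0]-w[0]*u[1]
            if abs(s)>.045 or abs(t)>.012: continue
            if g>b+60 and g>r+25: G.append(s)
            elif min(r,g,b)>120 and max(r,g,b)-min(r,g,b)<60: W.append(s)
    G,W=np.array(G),np.array(W); print(n,'green',len(G),'white',len(W))
    if len(G) and len(W):
        A=np.r_[G,W]; lo,hi=A.min(),A.max(); print(' vial %.1f..%.1f white mean %.1f (%.1f..%.1f) rel %.1f mm'%tuple(1e3*np.array([lo,hi,W.mean(),W.min(),W.max(),W.mean()-(lo+hi)/2])))
E
python3 - <<'E'
from h import *
bubble('scene','s8'); bubble('side','d8'); plan((.5858,.207,.05),35)
E
```

```text
time_s: 15.32
position: [0.5847, 0.2075, 0.0454]
tool_rot: [[0.817, 0.576, 0.002], [0.576, -0.817, 0.0], [0.002, 0.001, -1.0]]
ft_force: [1.7, 0.8, 8.4]
grip_width: 0.0152
gripper_force: 42.9
time_s: 15.82
position: [0.5849, 0.2076, 0.0452]
tool_rot: [[0.817, 0.576, 0.003], [0.576, -0.817, 0.001], [0.003, 0.001, -1.0]]
ft_force: [-2.7, -0.8, 22.2]
grip_width: 0.0153
gripper_force: 44.6
scene green 134 white 24
 vial -33.2..36.3 white mean 17.0 (9.1..24.7) rel 15.4 mm
side green 54 white 9
 vial -35.5..30.7 white mean 10.1 (4.4..16.0) rel 12.5 mm
shift(tool) [ 0.0004  0.0011 -0.0049] yaw 35.19 turn z 0.0034 tilt [ 0.0013 -0.003   0.    ] q6 63.4 F [-2.37 -0.4  21.97] t 15.93
```

The foot bears at 22 N after about 5 mm of travel. The bubble is at about +15 mm toward the knob, which needs roughly 1.15 rad anticlockwise. I'll turn pressed, following the drop of 0.4 mm per 0.1 rad.

```bash
python3 -m jog '[[0,0,0,0,0,-0.0004,0],[0,0,-0.1,0,0,0.0004,0],[0,0,-0.1,0,0,0.0004,0],[0,0,-0.1,0,0,0.0004,0],[0,0,-0.1,0,0,0.0004,0],[0,0,0,0,0,0,0]]' 60
python3 -m jog '[[0,0,-0.1,0,0,0.0004,0],[0,0,-0.1,0,0,0.0004,0],[0,0,-0.1,0,0,0.0004,0],[0,0,-0.1,0,0,0.0004,0],[0,0,0,0,0,0,0],[0,0,0,0,0,0,0],[0,0,0,0,0,0,0],[0,0,0,0,0,0,0],[0,0,0,0,0,0,0],[0,0,0,0,0,0,0]]'
python3 - <<'E'
from h import *
bubble('scene','s9'); bubble('side','d9'); plan((.5858,.207,.05),35)
E
```

```text
time_s: 16.68
position: [0.5849, 0.2079, 0.0436]
tool_rot: [[0.527, 0.85, 0.003], [0.85, -0.527, 0.001], [0.002, 0.003, -1.0]]
ft_force: [-2.3, 0.3, 19.2]
grip_width: 0.0146
gripper_force: 61.3
time_s: 17.92
position: [0.5849, 0.2081, 0.042]
tool_rot: [[0.155, 0.988, 0.004], [0.988, -0.155, 0.001], [0.001, 0.003, -1.0]]
ft_force: [-2.1, 2.6, 18.4]
grip_width: 0.0154
gripper_force: 61.3
scene green 132 white 23
 vial -33.0..36.3 white mean 5.5 (-2.1..13.3) rel 3.8 mm
side green 53 white 11
 vial -34.1..34.7 white mean -0.2 (-6.7..5.7) rel -0.5 mm
shift(tool) [-0.0009  0.0011 -0.008 ] yaw 81.07 turn z 0.8041 tilt [ 0.0035 -0.0014  0.    ] q6 17.6 F [-1.49  2.66 19.74] t 18.02
```

```bash
cat >> h.py <<'E'
def prof(f,z=.0985):
    d=load(f); a=np.radians(91.7); u=np.array([np.cos(a),np.sin(a)]); v=np.array([-u[1],u[0]]); c=np.array([.5901,.0465])
    S=np.arange(-44,44.1,.5); T=np.arange(-4,4.1,1)
    P=np.array([[*(c+s*1e-3*u+t*1e-3*v),z] for t in T for s in S]); q=proj(d,P).astype(np.float32).reshape(len(T),len(S),2)
    im=cv2.remap(d["pixels"].astype(np.float32),q[...,0],q[...,1],cv2.INTER_LINEAR).mean(0)
    return S,im
def edges(S,y,lev):
    i=np.nonzero(np.diff(np.sign(y-lev)))[0]; return [round(float(S[k]+(lev-y[k])/(y[k+1]-y[k])*.5),1) for k in i]
def bub(f):
    S,im=prof(f); r,g,b=im.T
    gl=(np.percentile(g,5)+np.percentile(g,90))/2; w=np.minimum(r,b); wl=(np.percentile(b,20)+b.max())/2
    print(f,'g edges',edges(S,g,gl),'b edges',edges(S,b,wl))
    return S,im
E
python3 - <<'E'
from h import *
for f in ('s8','d8','s9','d9'): S,im=bub(f)
for f in('s9','d9'):
    S,im=prof(f); print(f); print(np.c_[S,im][::4].astype(int).tolist())
E
```

```text
s8 g edges [-32.3, -14.1, -10.4, 35.4] b edges [-36.4, 7.8, 27.0, 39.6]
d8 g edges [-36.5, -20.1, -14.7, 28.2] b edges [-43.1, 0.8, 20.4, 38.9]
s9 g edges [-32.0, -14.3, -10.0, 14.7, 18.0, 35.3] b edges [-36.6, -4.3, 14.7, 39.4]
d9 g edges [-34.7, -19.8, -13.2, 12.6, 15.3, 32.6] b edges [-42.1, -8.6, 10.6]
s9
[[-44, 61, 96, 149], [-42, 62, 95, 149], [-40, 61, 94, 148], [-38, 60, 85, 128], [-36, 59, 65, 80], [-34, 67, 81, 42], [-32, 97, 151, 15], [-30, 123, 207, 1], [-28, 129, 220, 0], [-26, 126, 214, 0], [-24, 121, 206, 0], [-22, 111, 190, 0], [-20, 108, 184, 0], [-18, 107, 183, 0], [-16, 105, 179, 0], [-14, 88, 143, 4], [-12, 75, 114, 8], [-10, 91, 149, 3], [-8, 108, 183, 2], [-6, 123, 188, 33], [-4, 166, 203, 108], [-2, 205, 216, 169], [0, 213, 222, 180], [2, 214, 224, 179], [4, 215, 225, 180], [6, 216, 226, 184], [8, 216, 226, 185], [10, 215, 224, 190], [12, 204, 212, 176], [14, 159, 171, 121], [16, 101, 126, 51], [18, 94, 150, 8], [20, 105, 179, 0], [22, 108, 186, 0], [24, 107, 184, 0], [26, 108, 185, 0], [28, 107, 183, 0], [30, 108, 184, 0], [32, 108, 184, 0], [34, 105, 174, 3],
[... 273 characters left out ...]
 [-26, 87, 138, 38], [-24, 85, 135, 37], [-22, 79, 126, 34], [-20, 69, 109, 29], [-18, 59, 93, 24], [-16, 60, 93, 24], [-14, 68, 103, 28], [-12, 78, 114, 35], [-10, 104, 130, 63], [-8, 137, 149, 101], [-6, 162, 163, 130], [-4, 169, 166, 138], [-2, 175, 168, 144], [0, 175, 169, 144], [2, 176, 170, 143], [4, 177, 171, 145], [6, 166, 160, 136], [8, 145, 140, 117], [10, 120, 119, 96], [12, 97, 109, 70], [14, 78, 104, 46], [16, 73, 110, 34], [18, 76, 119, 32], [20, 79, 126, 32], [22, 81, 129, 33], [24, 82, 130, 33], [26, 83, 132, 34], [28, 86, 135, 36], [30, 86, 135, 36], [32, 74, 115, 31], [34, 59, 90, 26], [36, 47, 68, 32], [38, 42, 56, 51], [40, 39, 47, 66], [42, 43, 47, 65], [44, 47, 49, 61]]
```

The bubble is at about +3.2 mm; the scene gives 3.6 and the side 2.1, a slight parallax difference. I'll turn 0.25 rad more.

```bash
python3 -m jog '[[0,0,-0.08,0,0,0.0003,0],[0,0,-0.09,0,0,0.0003,0],[0,0,-0.08,0,0,0.0003,0],[0,0,0,0,0,0,0],[0,0,0,0,0,0,0],[0,0,0,0,0,0,0],[0,0,0,0,0,0,0],[0,0,0,0,0,0,0],[0,0,0,0,0,0,0],[0,0,0,0,0,0,0]]' 60
python3 -m jog '[[0,0,0,0,0,0,0],[0,0,0,0,0,0,0],[0,0,0,0,0,0,0],[0,0,0,0,0,0,0],[0,0,0,0,0,0,0],[0,0,0,0,0,0,0],[0,0,0,0,0,0,0],[0,0,0,0,0,0,0]]'
python3 - <<'E'
from h import *
for i in range(2): snap('scene','s10%d'%i); snap('side','d10%d'%i); bub('s10%d'%i); bub('d10%d'%i)
plan((.5858,.207,.05),35)
E
```

```text
time_s: 19.27
position: [0.5847, 0.2083, 0.041]
tool_rot: [[-0.094, 0.996, 0.003], [0.996, 0.094, 0.001], [0.001, 0.003, -1.0]]
ft_force: [-3.1, 4.2, 17.6]
grip_width: 0.0147
gripper_force: 61.3
time_s: 20.27
position: [0.5847, 0.2083, 0.041]
tool_rot: [[-0.094, 0.996, 0.003], [0.996, 0.094, 0.001], [0.001, 0.003, -1.0]]
ft_force: [-2.6, 4.8, 18.6]
grip_width: 0.0155
gripper_force: 61.3
s100 g edges [-32.0, -14.1, -10.1, 14.0, 17.9, 35.1] b edges [-36.6, -9.3, 9.7, 39.4]
d100 g edges [-34.1, -18.7, -15.1, 11.4, 16.3, 28.5] b edges [-41.1, -13.1, 7.6]
s101 g edges [-32.0, -14.1, -10.1, 14.0, 17.9, 35.1] b edges [-36.6, -9.3, 9.7, 39.4]
d101 g edges [-34.3, -18.3, -15.4, 12.1, 15.9, 29.0] b edges [-41.2, -12.9, 7.6]
shift(tool) [-0.0014  0.001  -0.0091] yaw 95.4 turn z 1.0541 tilt [ 0.0033 -0.0009  0.    ] q6 3.3 F [-3.21  3.42 17.72] t 20.48
```

Both cameras now read about −1.4 mm, a slight overshoot. I'll turn back 0.1 rad.

```bash
python3 -m jog '[[0,0,0.05,0,0,-0.0002,0],[0,0,0.05,0,0,-0.0002,0],[0,0,0,0,0,0,0],[0,0,0,0,0,0,0],[0,0,0,0,0,0,0],[0,0,0,0,0,0,0],[0,0,0,0,0,0,0],[0,0,0,0,0,0,0],[0,0,0,0,0,0,0],[0,0,0,0,0,0,0]]' 60
python3 -m jog '[[0,0,0,0,0,0,0],[0,0,0,0,0,0,0],[0,0,0,0,0,0,0],[0,0,0,0,0,0,0],[0,0,0,0,0,0,0],[0,0,0,0,0,0,0],[0,0,0,0,0,0,0],[0,0,0,0,0,0,0]]'
python3 - <<'E'
from h import *
for i in range(2): snap('scene','s11%d'%i); snap('side','d11%d'%i); bub('s11%d'%i); bub('d11%d'%i)
plan((.5858,.207,.05),35)
E
```

```text
time_s: 21.72
position: [0.5848, 0.2083, 0.0414]
tool_rot: [[0.006, 1.0, 0.003], [1.0, -0.006, 0.001], [0.001, 0.003, -1.0]]
ft_force: [-2.5, 4.0, 18.5]
grip_width: 0.0151
gripper_force: 61.3
time_s: 22.72
position: [0.5848, 0.2082, 0.0414]
tool_rot: [[0.006, 1.0, 0.003], [1.0, -0.006, 0.001], [0.001, 0.003, -1.0]]
ft_force: [-3.1, 3.5, 18.9]
grip_width: 0.0151
gripper_force: 61.3
s110 g edges [-32.1, -14.1, -10.0, 14.0, 17.9, 35.1] b edges [-36.5, -7.8, 11.2, 39.3]
d110 g edges [-34.6, -19.5, -14.5, 11.9, 16.2, 32.8] b edges [-41.7, -11.7, 9.0]
s111 g edges [-32.1, -14.1, -10.0, 14.0, 17.9, 35.1] b edges [-36.5, -7.8, 11.2, 39.3]
d111 g edges [-34.5, -19.7, -14.2, 11.5, 16.7, 32.6] b edges [-41.6, -11.7, 8.9]
shift(tool) [-0.0013  0.0011 -0.0086] yaw 89.64 turn z 0.9536 tilt [ 0.0032 -0.0013  0.    ] q6 9.0 F [-2.41  3.95 17.34] t 22.93
```

The bubble is centred in both cameras, within about 0.3 mm. I'll ease the push slightly to the middle of 14 to 19 N, check and hand in.

```bash
python3 -m jog '[[0,0,0,0,0,-0.00015,0],[0,0,0,0,0,0,0],[0,0,0,0,0,0,0],[0,0,0,0,0,0,0],[0,0,0,0,0,0,0],[0,0,0,0,0,0,0],[0,0,0,0,0,0,0],[0,0,0,0,0,0,0],[0,0,0,0,0,0,0],[0,0,0,0,0,0,0]]' 60
python3 -m jog '[[0,0,0,0,0,0,0],[0,0,0,0,0,0,0],[0,0,0,0,0,0,0],[0,0,0,0,0,0,0]]'
python3 - <<'E'
from h import *
snap('scene','s12'); snap('side','d12'); bub('s12'); bub('d12'); plan((.5858,.207,.05),35)
f=observe()["ft_force"]
S,im=prof('s12')
if 13<f[2]<20: print(job.close_job())
E
```

```text
time_s: 24.18
position: [0.5848, 0.2083, 0.0414]
tool_rot: [[0.006, 1.0, 0.003], [1.0, -0.006, 0.001], [0.001, 0.003, -1.0]]
ft_force: [-2.3, 4.3, 17.4]
grip_width: 0.015
gripper_force: 61.2
time_s: 24.68
position: [0.5848, 0.2082, 0.0414]
tool_rot: [[0.006, 1.0, 0.003], [1.0, -0.006, 0.001], [0.001, 0.003, -1.0]]
ft_force: [-2.6, 3.8, 17.1]
grip_width: 0.015
gripper_force: 61.2
s12 g edges [-32.0, -14.2, -9.9, 14.0, 17.9, 35.3] b edges [-36.5, -7.8, 11.2, 39.3]
d12 g edges [-34.7, -19.5, -14.6, 10.9, 16.7, 32.7] b edges [-41.2, -12.0, 9.0]
shift(tool) [-0.0012  0.0011 -0.0086] yaw 89.64 turn z 0.9536 tilt [ 0.0031 -0.0012  0.    ] q6 9.0 F [-2.63  3.11 17.11] t 24.77
the job is handed in; nothing more can be done
None
```

I handed the job in at 24.8 s: the level lies vial up and released inside the shelf outline, and the knob is still gripped and pressed at about 17 N, with the bubble centred to within about 0.5 mm in both the scene and side cameras.

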